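# Reset the swivel vice to its index mark

## Task

Loosen the orange-topped clamp lever of the swivel vice, swing the vice by its black-topped handle until the yellow pointer stands at the red index mark, then tighten the clamp lever again. Tighten by feel, snug, with about 10 N of push at the lever's handle and never wrenched tight, and leave the other things on the table where they are.

Things in the scene. Friction and masses are not known exactly. Their poses are not given: they have to be found in the camera images.
- swivel_axis (a point): Point 34 mm above the table on the upright axis of the swivel vice: a small steel vice (133x81x79 mm, top 113 mm above the table, corners 78 mm from the axis) on a round steel turntable (184 mm across, its slightly inclined top 26 to 42 mm above the table) on a fixed grey round base (236 mm across, 18 mm high).
- swing_handle (a point): Upright round handle for swinging the turntable, 125 mm from the swivel axis: steel rod 15 mm across with a black cap 19 mm across, free all round from 35 to 119 mm above the table. This point is on its axis, 100 mm above the table (cap from 97 to 119 mm). With the clamp loose the turntable turns with a drag of about 3.6 N at the handle and stays where it is left.
- pointer (a point): Tip of the yellow pointer on the turntable's front edge, 100 mm from the swivel axis. It turns with the turntable.
- mark (a point): Tip of the red index clip on the fixed base's rim, 100 mm from the swivel axis, where the pointer shall stand. From the start the pointer must go counter-clockwise, seen from above, by 0.28 to 0.97 rad.
- turntable: The turntable with vice, handle and pointer. Origin on the swivel axis at the turntable's underside, 18 mm above the table; z up, turns about z; its pointer is on its -x side.
- shoe: Dark steel clamp shoe (30x64x8 mm) that the lever presses on the turntable's rim. Origin on the pillar's axis. The turntable's top is inclined: its rim gets 2 to 7 mm lower under the shoe as it is swung to the mark, so the lever then bites farther round (by 0.2 to 0.95 rad) than before. The exact lever angle can only be felt.
- lever_pivot (a point): Fixed point on the lever's upright axis, 118 mm from the swivel axis, 85 mm above the table (6 to 25 mm above the lever's steel hub). The lever is 75 mm long from here to its handle and sinks 8 mm per rad of tightening.
- lever_handle (a point): Upright round handle at the lever's end: steel rod 15 mm across with an orange cap 19 mm across. This point is on its axis, about 101 mm above the table at the start; the cap reaches from 7 mm below it to 15 mm above it, and the handle is free all round from 34 mm below it. Push it round level, at right angles to the lever. Loosening takes about 3 to 6 N.
- clamp_lever (a joint): Lever angle in rad: 0 is the open stop (clamp quite loose), growing clockwise seen from above as it is tightened. It starts clamped at 0.67 to 0.77; end of travel 2.2. It turns with a steady push of 6.5 N at the handle until the shoe bites; then the push rises within 0.25 rad to 10 N, which is right. 8 to 12.5 N holds well, over 13.5 N crushes the rim. It stays where it is left.
- oil_bottle: Bystander: white bottle with green spout, 47x47x104 mm, origin under its centre; leave alone.
- needle_tin: Bystander: flat dark red tin, 66x92x22 mm, origin under its centre; leave alone.
- pliers: Bystander: pliers with red grips lying flat, 175x54x13 mm; leave alone.
- glue: Bystander: yellow glue bottle, 38x38x98 mm, origin under its centre; leave alone.

How it is judged:
On the way, in this order (a step that is already met when the one before it is completed fails the run):
1. the clamp is loosened: the shoe presses on the turntable with less than 3 N (contact force between shoe and turntable below 3 N), for 0.2 s.
2. with the clamp still loose, the pointer is swung to within 4 mm of the mark (horizontal distance between pointer and mark below 0.004 m and contact force between shoe and turntable below 3 N), for 0.2 s.
3. the clamp is tightened: the shoe presses with more than 12 N (contact force between shoe and turntable above 12 N), for 0.2 s.
At the end, for the whole second after the job is handed in: The pointer stands within 4 mm of the mark at rest, and the shoe presses on the turntable with 12 to 55 N (about 8 to 12.5 N of push at the lever's handle) (horizontal distance between pointer and mark below 0.004 m and contact force between shoe and turntable between 12 and 55 N and angular speed of turntable below 0.05 rad/s); the robot touches nothing.
It fails at once if the clamp is over-tightened: the shoe presses with more than 65 N (over 13.5 N of push at the handle) (contact force between shoe and turntable above 65 N).
It fails at once if a bystander (oil bottle, needle tin, pliers, glue bottle) is moved by more than 20 mm (distance of any of oil_bottle, needle_tin, pliers, glue from where it was at the start of the episode above 0.02 m).
It also fails if it takes over 67 s, if anything falls off the work surface, if the arm or the gripper's body presses on something with over 40 N, if the wrist force passes 120 N, or if a joint passes its speed limit or range.

## Robot

A 6-joint arm with a two-finger parallel gripper is mounted at the origin on the work surface; the furniture and walls round the work are solid. World frame = base frame: x ahead of the robot, y to its left, z up, the work surface at z = 0. Lengths are in m, angles in rad, forces in N, time in s.
With the tool pointing down it reaches from about 0.35 to 0.775 m from the base axis. Payload 5.5 kg.
Tool frame: the origin (TCP) lies at the very end of the fingers, on their centre line; the grasp point (between the pads) lies 19 mm behind it (grip_point_offset is the distance from the TCP to the grasp point, in m); z points along the fingers, y is the direction in which the jaws open and shut (so a half turn about z gives the same grasp; the last joint's range is limited). The gripper opens to 85 mm and grips with 20 to 120 N. Pads are 22 mm wide; open, the fingers measure 114 mm over their backs; the gripper's body (76 mm by 85 mm) begins 54 mm behind the grasp point. The pads swing forward as they close: fully open they stand 13 mm farther back than shut.
Start: joints at [1.063, 0.313, 0.046, 1.304, 0, 1.431], TCP at [0.207, 0.537, 0.231] pointing down, gripper open.
Joint ranges: [-2.76, 2.76], [-0.86, 1.69], [-1.03, 1.26], [-2.2, 2.34], [-1.47, 1.5], [-3.14, 3.14]. Speed limits (rad/s): [2.57, 2.57, 3.14, 3.14, 3.14, 3.14].

## Interface

Orientations are given as a unit quaternion [w, x, y, z].
In Python, from workcell import * gives the robot as it stands.
- The arm moves only by the shell command python3 -m crank 'ROWS' [OPENING] [FORCE]. ROWS is a JSON object of lists of equal length, an entry for each row: "travel": the shift along the tool's x, y, z in units of 40 mm (1.0 is 40 mm), a list of three; "turn": the turn about the tool's z in rad. In form: {"travel": [[x, y, z], ...], "turn": [turn, ...]}. A call has 1 to 5 rows; each row is the pose to reach, as a shift and turn from the pose commanded when the call began, along the tool's axes at that moment; what a row does not reach only later rows make up. A row lasts 1/12 s, in which the tool goes at most 41.7 mm and 7.16 degrees, less where a joint would pass 70% of its speed; a pose out of reach is approached as far as the arm can. A call with a gripper value outside its range is refused whole. OPENING is the finger opening in mm, from 0 to 85.4, set as the call begins (- or left out, the last holds). The fingers move at their own pace and stop on an object; FORCE is the grip in N (left out, the last holds). Time passes only in rows, so rows that repeat a pose let the fingers close. It gives the time, the measured TCP pose, the force and the opening at its end, in the units of the state.
- get_state(): the state, without advancing time (a new reading comes with each control period).
- read_camera(name): name is "side" or "top" or "wrist"; returns a dict with "image" (400x640x3 uint8, red, green, blue), "K" (3x3 intrinsics, pixels), "k1" (the pictures are not rectified: a ray, as slopes to the right and down, at radius r is drawn at 1 + k1 r^2 times it, then the intrinsics apply), "R" (3x3) and "t" (3): a world point X has camera coordinates R X + t. Camera axes: x right, y down, z forward; pixel columns grow to the right and rows downward; lengths in m; the calibration is good to about 2 mm. A picture is of the moment at which its call begins. There is no depth.
- hand_in(): hands the job in, once; it reports no verdict.
The state is a dict: "clock": time; "joint_pos": joint angles; "qvel": joint speeds; "tau": joint torques, N m; "tcp_pos": TCP position; "orientation": TCP orientation; "wrist_force": force on the tool from outside, world axes, zero at the start; "ft_torque": the same for the moment, N m; "finger_gap": finger opening in m.
Only numpy, scipy, OpenCV 4.12 (cv2) and the standard library are available. Lean on these libraries where they do the work, as an engineer would, in place of code of your own. Each camera call takes 0.05 s, during which the arm holds its last target. There are 200 camera calls.

## Working session

There is one attempt and no reset: what is moved stays moved. The work goes in short steps, Python scripts to look and compute and a shell command to move; the robot and the scene stay as the last step left them, time stands still between calls to the robot, and variables do not carry over. Pictures are saved under pics/ and viewed, about 8 in all and at most 12, crops included, and the job is handed in when it is done.

```bash
mkdir -p pics; ls; python3 - <<'E'
from workcell import *
import cv2,numpy as np
s=get_state(); print({k:np.round(v,4).tolist() for k,v in s.items()})
a=[]
for n in ("top","side"):
    c=read_camera(n); print(n,c["K"],c["k1"],c["R"],c["t"]); cv2.imwrite(f"pics/{n}0.png",c["image"][:,:,::-1])
E
```

```text
pics
{'clock': 0.0, 'joint_pos': [1.0634, 0.314, 0.045, 1.3036, 0.0, 1.4312], 'qvel': [-0.001, -0.0002, 0.0014, -0.001, 0.0005, -0.0017], 'tau': [-0.0015, -48.063, 29.8532, 0.0193, -0.0004, 0.0], 'tcp_pos': [0.2065, 0.5361, 0.2304], 'orientation': [-0.0003, 0.1829, 0.9831, -0.0009], 'wrist_force': [0.0356, -0.012, -0.6886], 'ft_torque': [0.01, -0.0349, -0.0649], 'finger_gap': 0.0854}
top [[497.5283972    0.         321.79626377]
 [  0.         497.5283972  199.77491855]
 [  0.           0.           1.        ]] 0.052469526698221816 [[-0.01227631 -0.99981479  0.01482156]
 [-0.9954117   0.01081287 -0.09507174]
 [ 0.09489387 -0.01592068 -0.99536008]] [-0.24872416  0.50936257  1.399478  ]
side [[439.1698813    0.         313.27092846]
 [  0.         439.1698813  199.9529312 ]
 [  0.           0.           1.        ]] 0.03888340361312818 [[ 0.99577418  0.08945548  0.0207725 ]
 [ 0.06594106 -0.5390369  -0.83969697]
 [-0.06391835  0.83751832 -0.54265781]] [-0.46250098 -0.07369542  1.3093651 ]
```

View pics/top0.png

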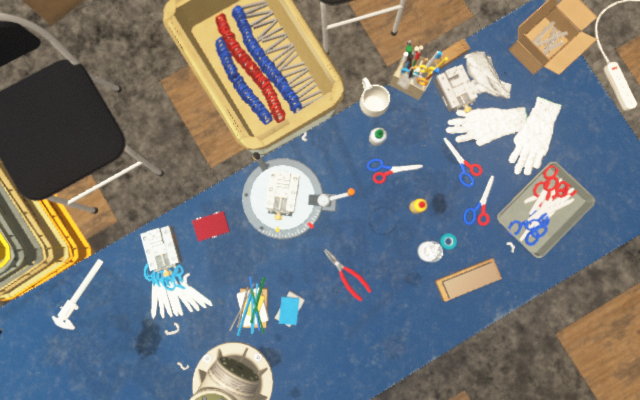

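View pics/side0.png

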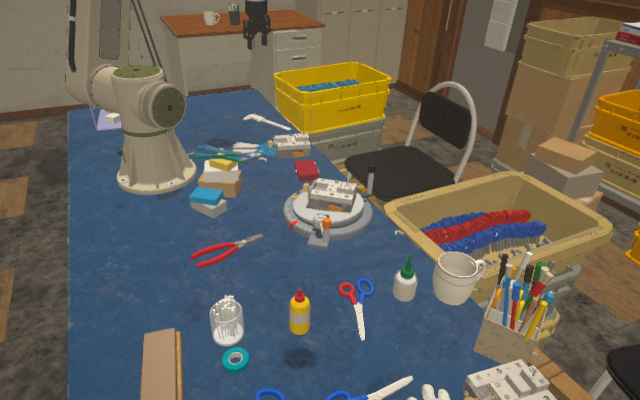

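```bash
cat > h.py <<'E'
from workcell import *
import cv2,numpy as np
def ray(c,u,v):
    K=np.array(c["K"]); d=np.array([(u-K[0,2])/K[0,0],(v-K[1,2])/K[1,1]]); p=d.copy()
    for _ in range(20): p=d/(1+c["k1"]*(p@p))
    R=np.array(c["R"]); return -R.T@np.array(c["t"]), R.T@np.array([*p,1])
def onz(c,u,v,z):
    o,d=ray(c,u,v); return o+d*(z-o[2])/d[2]
def proj(c,X):
    q=np.array(c["R"])@np.array(X)+np.array(c["t"]); p=q[:2]/q[2]; p=p*(1+c["k1"]*(p@p)); K=np.array(c["K"]); return p*[K[0,0],K[1,1]]+[K[0,2],K[1,2]]
RNG=dict(red=[(0,8),(172,180)],orange=[(6,18)],yellow=[(20,34)])
def blobs(c,col,box,smin=120,vmin=90):
    x0,y0,x1,y1=box; h=cv2.cvtColor(c["image"],cv2.COLOR_RGB2HSV)[y0:y1,x0:x1]; m=0
    for a,b in RNG[col]: m=m|cv2.inRange(h,(a,smin,vmin),(b,255,255))
    n,l,st,ce=cv2.connectedComponentsWithStats(m)
    return [(int(st[i,4]),np.round(ce[i]+[x0,y0],2),st[i,:4].tolist()) for i in range(1,n) if st[i,4]>=3]
def crop(c,box,f,name):
    x0,y0,x1,y1=box; cv2.imwrite("pics/"+name,cv2.resize(c["image"][y0:y1,x0:x1,::-1],None,fx=f,fy=f,interpolation=cv2.INTER_CUBIC))
E
python3 - <<'E'
from h import *
c=read_camera("top"); s=read_camera("side")
crop(c,(225,135,375,250),5,"topc.png")
for col in RNG: print("top",col,blobs(c,col,(225,135,375,250))); print("side",col,blobs(s,col,(270,150,390,255)))
print(onz(c,351,191,.116),onz(c,257,155,.119),onz(c,278,230,.03),onz(c,311,226,.03))
a=crop(s,(270,150,390,255),6,"sidec.png")
E
```

```text
top red [(14, array([373.57, 177.5 ]), [148, 39, 2, 8]), (7, array([352.57, 189.43]), [125, 53, 5, 5]), (38, array([226.03, 226.29]), [0, 83, 4, 15]), (20, array([310.5 , 225.15]), [83, 88, 6, 6])]
side red [(392, array([306.15, 169.74]), [24, 10, 25, 21]), (35, array([292.34, 224.2 ]), [20, 71, 8, 9])]
top orange [(269, array([231.56, 145.38]), [0, 0, 20, 22]), (39, array([350.74, 191.44]), [123, 53, 7, 8])]
side orange [(44, array([297.52, 154.  ]), [23, 2, 10, 5]), (37, array([362.51, 189.03]), [88, 36, 9, 7]), (33, array([371.55, 198.58]), [98, 45, 7, 9]), (60, array([334.88, 208.18]), [59, 55, 13, 7]), (88, array([326.48, 222.85]), [53, 67, 8, 12])]
top yellow [(20, array([237.9, 140.2]), [9, 0, 11, 12]), (9, array([277.11, 229.33]), [51, 93, 3, 4])]
side yellow [(16, array([342.69, 169.75]), [70, 18, 7, 4]), (8, array([359.38, 185.88]), [87, 34, 6, 4]), (9, array([293.78, 196.56]), [22, 46, 5, 2]), (38, array([387.13, 207.63]), [114, 52, 6, 12])]
[ 0.52073977 -0.33202316  0.116     ] [ 0.62057208 -0.0801501   0.119     ] [ 0.42133821 -0.12928544  0.03      ] [ 0.43155342 -0.22293784  0.03      ]
```

View pics/topc.png

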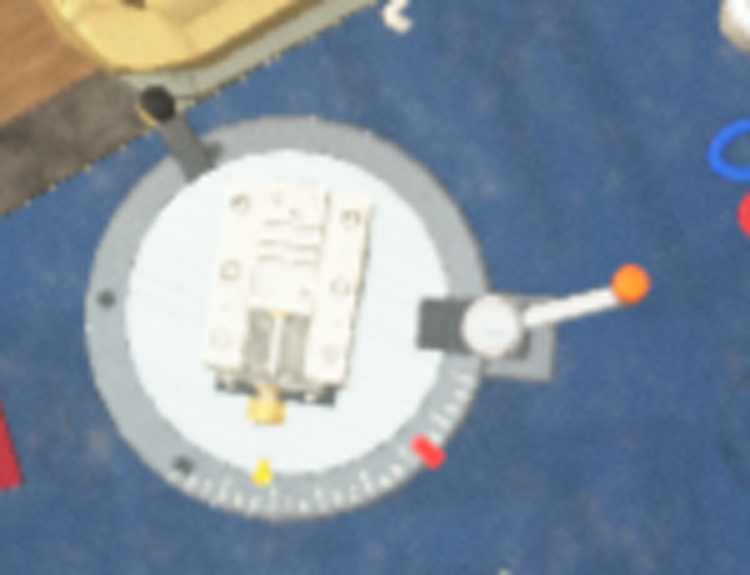

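View pics/sidec.png

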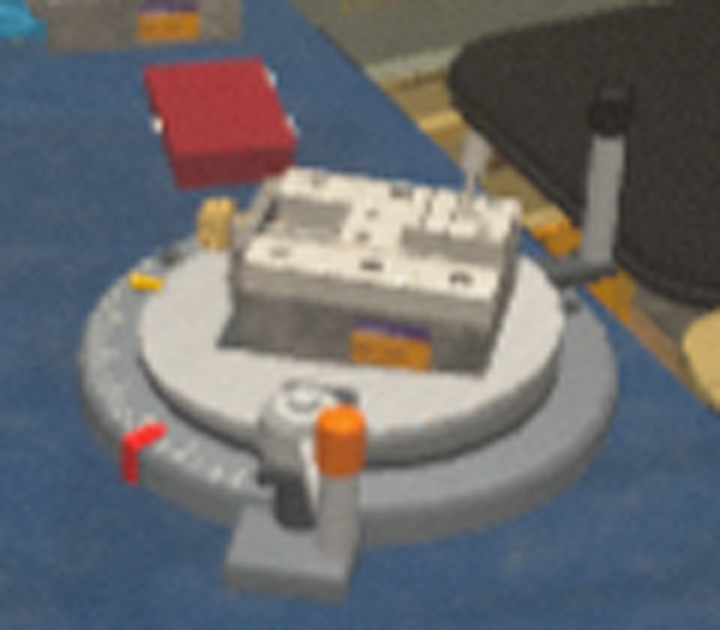

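```bash
cat > geo.py <<'E'
from h import *
from scipy.optimize import least_squares
def tri(c,p,s,q):
    A=[];b=[]
    for o,d in (ray(c,*p),ray(s,*q)):
        d=d/np.linalg.norm(d);P=np.eye(3)-np.outer(d,d);A.append(P);b.append(P@o)
    X=np.linalg.lstsq(np.vstack(A),np.hstack(b),rcond=None)[0]; return X
E
python3 - <<'E'
from geo import *
c=read_camera("top"); s=read_camera("side")
print("cams",[-np.array(k["R"]).T@np.array(k["t"]) for k in (c,s)])
t=dict(org=((350.9,191.2),(326.5,223)),blk=((256.4,155.6),(371.5,168)),red=((310.5,225.15),(293.5,223.5)),yel=((277.2,229.4),(294.,196.8)))
for k,(p,q) in t.items(): print(k,tri(c,p,s,q).round(4))
O=onz(c,350.9,191.2,.112);B=onz(c,256.4,155.6,.115);P=onz(c,277.3,230.2,.032);M=onz(c,309,223.3,.03);V=onz(c,323.4,200.2,.075);C0=onz(c,282.6,198.6,.018)
print("O,B,P,M,V,C0",*[x.round(4) for x in (O,B,P,M,V,C0)])
f=lambda x:[np.hypot(*(B[:2]-x))-.125,np.hypot(*(P[:2]-x))-.1,np.hypot(*(M[:2]-x))-.1,np.hypot(*(V[:2]-x))-.118,*(.7*(C0[:2]-x))]
r=least_squares(f,C0[:2]); C=r.x; print("C",C,"res",r.fun.round(4),"lever len",np.hypot(*(O-V)[:2]))
a=lambda X,Y:np.arctan2(X[1]-Y[1],X[0]-Y[0])
print("angles handle,pointer,mark,pivot",[round(a(X,C),3) for X in (B,P,M,V)],"swing",a(M,C)-a(P,C),"lever",a(O,V))
E
```

```text
cams [array([ 0.37117017, -0.23190512,  1.445097  ]), array([ 0.54909855, -1.09496857,  0.65826268])]
org [ 0.5208 -0.3324  0.1079]
blk [ 0.6211 -0.0775  0.1098]
red [ 0.4347 -0.2214  0.0192]
yel [ 0.4235 -0.1274  0.0371]
O,B,P,M,V,C0 [ 0.5206 -0.332   0.112 ] [ 0.6197 -0.0781  0.115 ] [ 0.4207 -0.1275  0.032 ] [ 0.4393 -0.2173  0.03  ] [ 0.5006 -0.2582  0.075 ] [ 0.5118 -0.142   0.018 ]
C [ 0.51440583 -0.14437006] res [-0.0006 -0.0048  0.0047 -0.0033 -0.0018  0.0017] lever len 0.07648797238760083
angles handle,pointer,mark,pivot [np.float64(0.562), np.float64(2.963), np.float64(-2.371), np.float64(-1.692)] swing -5.333651755742606 lever -1.305032122413067
```

```bash
cat > to.py <<'E'
import sys
from workcell import *
import numpy as np
from scipy.spatial.transform import Rotation as Ro
s=get_state(); q=s["orientation"]; R=Ro.from_quat([*q[1:],q[0]]).as_matrix(); p=np.array(s["tcp_pos"])
yaw=np.arctan2(R[1,1],R[0,1])
print("t",round(s["clock"],2),"tcp",p.round(4),"yawy",round(yaw,3),"F",np.round(s["wrist_force"],2),"gap",round(s["finger_gap"],4),"q6",round(s["joint_pos"][5],2))
if len(sys.argv)>3:
    X=np.array(list(map(float,sys.argv[1:4]))); print("travel",(R.T@(X-p)/.04).round(2), "turn", round((yaw-float(sys.argv[4])+np.pi/2)%np.pi-np.pi/2,3) if len(sys.argv)>4 else "")
E
A='x'
python3 -m crank '{"travel":[[-0.5,-0.4,0],[-1.2,-1.0,0],[-1.9,-1.6,0],[-2.6,-2.2,0],[-3.2,-2.7,0]],"turn":[0,0,0,0,0]}' 36
python3 -m crank '{"travel":[[-0.6,-0.5,0],[-1.2,-1.0,0],[-1.9,-1.6,0],[-2.6,-2.2,0],[-3.2,-2.7,0]],"turn":[0,0,0,0,0]}'
python3 -m crank '{"travel":[[-0.6,-0.5,0],[-1.2,-1.0,0],[-1.9,-1.6,0],[-2.6,-2.2,0],[-3.2,-2.7,0]],"turn":[0,0,0,0,0]}'
python3 -m crank '{"travel":[[-0.4,-0.6,0],[-0.8,-1.3,0],[-1.2,-2.0,0],[-1.6,-2.7,0],[-2.0,-3.4,0]],"turn":[0,0,0,0,0]}'
python3 to.py .5206 -.332 .2 .266
```

```text
clock: 0.72
tcp_pos: [0.2878, 0.3879, 0.2312]
orientation: [0.0, 0.183, 0.983, -0.0]
wrist_force: [0.7, 0.7, 0.5]
finger_gap: 0.0362
clock: 1.13
tcp_pos: [0.3685, 0.2411, 0.2315]
orientation: [0.0, 0.183, 0.983, 0.0]
wrist_force: [-0.3, -0.1, 0.1]
finger_gap: 0.0362
clock: 1.55
tcp_pos: [0.4494, 0.0941, 0.2315]
orientation: [0.0, 0.183, 0.983, 0.0]
wrist_force: [-0.3, 0.6, 0.1]
finger_gap: 0.036
clock: 1.97
tcp_pos: [0.4743, -0.0611, 0.2314]
orientation: [0.0, 0.183, 0.983, 0.0]
wrist_force: [-0.1, 0.2, 0.5]
finger_gap: 0.0359
t 1.97 tcp [ 0.4743 -0.0611  0.2314] yawy 1.203 F [-0.12  0.2   0.51] gap 0.0359 q6 0.07
travel [-3.52 -5.9   0.78] turn 0.937
```

```bash
python3 -m crank '{"travel":[[-0.5,-0.8,0],[-1.0,-1.6,0],[-1.5,-2.5,0],[-2.0,-3.4,0],[-2.5,-4.2,0]],"turn":[0.1,0.2,0.3,0.4,0.5]}' 
python3 to.py .5206 -.332 .2 .266
```

```text
clock: 2.38
tcp_pos: [0.507, -0.2546, 0.2313]
orientation: [0.0, 0.423, 0.906, -0.0]
wrist_force: [0.6, -0.0, 0.1]
finger_gap: 0.036
t 2.38 tcp [ 0.507  -0.2546  0.2313] yawy 0.697 F [ 0.61 -0.02  0.14] gap 0.036 q6 0.27
travel [-1.7  -0.98  0.78] turn 0.431
```

```bash
python3 -m crank '{"travel":[[-0.5,-0.3,0],[-1.0,-0.6,0.2],[-1.5,-0.9,0.5],[-1.7,-1.0,0.8],[-1.7,-1.0,0.8]],"turn":[0.1,0.2,0.3,0.4,0.43]}' 
python3 to.py .5206 -.332 .082 .266
python3 - <<'E'
from h import *
c=read_camera("wrist"); crop(c,(0,0,640,400),1,"w1.png")
print(blobs(c,"orange",(0,0,640,400))); print(c["R"],c["t"],proj(c,[.5206,-.332,.116]))
s=read_camera("side"); print(blobs(s,"orange",(310,200,345,240)))
E
```

```text
clock: 2.8
tcp_pos: [0.5198, -0.3319, 0.1959]
orientation: [-0.002, 0.607, 0.795, -0.0]
wrist_force: [0.2, -0.3, -0.3]
finger_gap: 0.036
t 2.8 tcp [ 0.5198 -0.3319  0.1959] yawy 0.266 F [ 0.2  -0.28 -0.32] gap 0.036 q6 0.61
travel [-0.02  0.02  2.85] turn -0.0
[(151, array([385.42,  26.71]), [367, 17, 37, 20]), (3, array([610.,  41.]), [609, 41, 3, 1]), (3, array([592.,  42.]), [591, 42, 3, 1]), (4, array([578. ,  70.5]), [578, 69, 1, 4]), (6, array([632.5,  70. ]), [630, 70, 6, 1]), (10, array([612.5,  72. ]), [608, 72, 10, 1]), (3, array([621.,  73.]), [620, 73, 3, 1]), (16, array([596.5,  74. ]), [589, 74, 16, 1]), (4, array([580.5,  77. ]), [579, 77, 4, 1]), (576, array([322.13, 209.12]), [310, 195, 25, 29])]
[[ 0.96451029  0.26403734 -0.00204697]
 [ 0.25239351 -0.91964323  0.30092167]
 [ 0.07757208 -0.29075868 -0.95364666]] [-0.41267103 -0.46464725  0.20927844] [323.76662996 215.03520409]
[(59, array([334.95, 208.15]), [19, 5, 13, 7]), (90, array([326.46, 222.99]), [13, 17, 8, 13])]
```

View pics/w1.png

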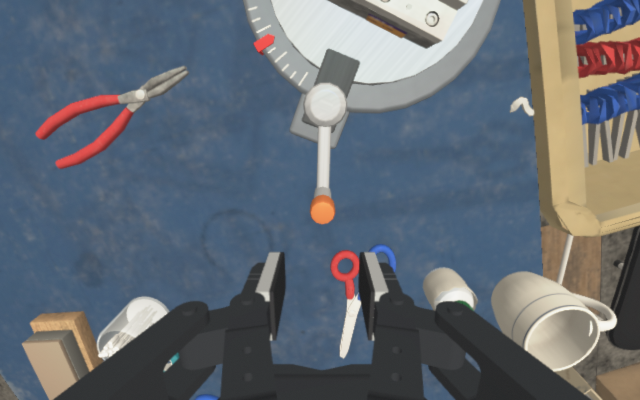

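```bash
python3 -m crank '{"travel":[[0,0,0.5],[0,0,1.1],[0,0,1.8],[0,0,2.4],[0,0,2.85]],"turn":[0,0,0,0,0]}' 
python3 -m crank '{"travel":[[0,0,0],[0,0,0]],"turn":[0,0]}' 26
python3 -m crank '{"travel":[[0.01,0.19,0],[0.04,0.37,0],[0.08,0.55,0],[0.15,0.73,0]],"turn":[-0.1,-0.2,-0.3,-0.4]}'
python3 to.py
```

```text
clock: 3.32
tcp_pos: [0.5203, -0.3289, 0.0838]
orientation: [-0.001, 0.603, 0.797, 0.0]
wrist_force: [0.3, 0.1, -0.5]
finger_gap: 0.0359
clock: 3.48
tcp_pos: [0.5203, -0.3291, 0.0851]
orientation: [-0.001, 0.604, 0.797, 0.0]
wrist_force: [-0.3, 0.9, -0.6]
finger_gap: 0.026
clock: 3.82
tcp_pos: [0.5462, -0.3176, 0.0879]
orientation: [-0.0, 0.432, 0.902, -0.002]
wrist_force: [-7.9, -2.4, 3.8]
finger_gap: 0.0259
t 3.82 tcp [ 0.5462 -0.3176  0.0879] yawy 0.677 F [-7.94 -2.42  3.78] gap 0.0259 q6 0.24
```

```bash
python3 -m crank '{"travel":[[0.01,0.19,0],[0.04,0.37,0],[0.08,0.52,0],[0.08,0.52,0]],"turn":[-0.1,-0.2,-0.28,-0.28]}'
python3 - <<'E'
from h import *
c=read_camera("top"); print(blobs(c,"orange",(325,140,375,215))); 
print(blobs(c,"yellow",(260,210,330,240)))
crop(c,(225,135,375,250),5,"topd.png")
E
python3 to.py
```

```text
clock: 4.15
tcp_pos: [0.5624, -0.3026, 0.0891]
orientation: [0.002, 0.302, 0.953, -0.002]
wrist_force: [-3.9, -4.2, 2.7]
finger_gap: 0.0259
[]
[]
t 4.2 tcp [ 0.5624 -0.3027  0.0891] yawy 0.954 F [-3.14 -2.69  3.61] gap 0.0261 q6 -0.0
```

View pics/topd.png

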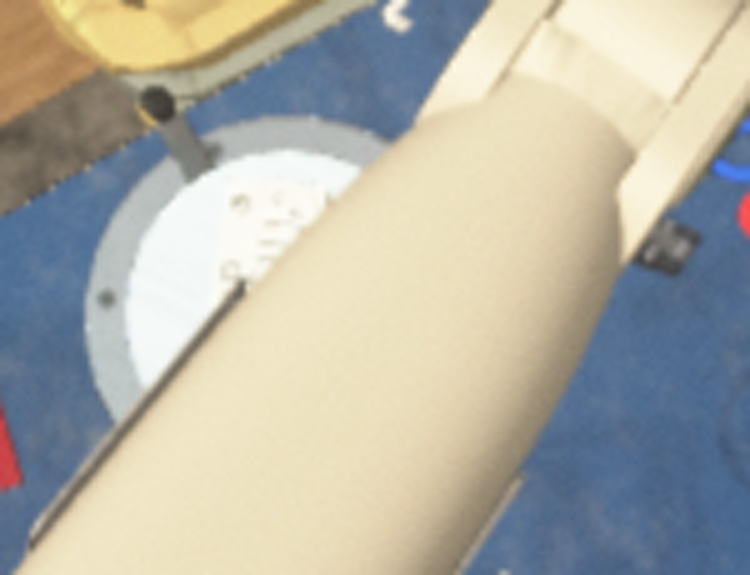

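```bash
python3 -m crank '{"travel":[[0,-0.1,0],[0,-0.1,0],[0,-0.1,-0.8],[0,-0.1,-1.7],[0,-0.1,-2.6]],"turn":[0,0,0,0,0]}' 40
python3 -m crank '{"travel":[[0,0,-0.4],[0,0,-0.8],[0,0,-0.8]],"turn":[-0.1,-0.2,-0.3]}'
python3 to.py .6197 -.0781 .21 2.13
```

```text
clock: 4.62
tcp_pos: [0.5588, -0.3036, 0.1905]
orientation: [-0.0, 0.304, 0.953, 0.0]
wrist_force: [0.3, -0.1, -0.8]
finger_gap: 0.0403
clock: 4.87
tcp_pos: [0.5611, -0.3052, 0.2269]
orientation: [0.004, 0.156, 0.988, -0.002]
wrist_force: [-0.1, 0.1, 0.6]
finger_gap: 0.0398
t 4.87 tcp [ 0.5611 -0.3052  0.2269] yawy 1.258 F [-0.13  0.09  0.63] gap 0.0398 q6 -0.31
travel [0.35 5.85 0.41] turn -0.872
```

```bash
python3 -m crank '{"travel":[[0.1,0.9,0],[0.15,1.8,0],[0.2,2.7,0],[0.25,3.6,0],[0.3,4.5,0]],"turn":[-0.1,-0.2,-0.3,-0.4,-0.5]}'
python3 to.py .6197 -.0781 .21 2.13
```

```text
clock: 5.28
tcp_pos: [0.6045, -0.1278, 0.2224]
orientation: [0.001, -0.093, 0.996, -0.0]
wrist_force: [-0.2, -0.3, 0.0]
finger_gap: 0.0398
t 5.28 tcp [ 0.6045 -0.1278  0.2224] yawy 1.758 F [-0.25 -0.25  0.05] gap 0.0398 q6 -0.53
travel [-0.6   1.15  0.31] turn -0.372
```

```bash
python3 -m crank '{"travel":[[-0.2,0.4,0],[-0.4,0.8,0.1],[-0.6,1.15,0.2],[-0.6,1.15,0.3],[-0.6,1.15,0.3]],"turn":[-0.1,-0.2,-0.3,-0.37,-0.37]}'
python3 to.py .6197 -.0781 .082 2.13
python3 - <<'E'
from h import *
c=read_camera("wrist"); crop(c,(0,0,640,400),1,"w2.png")
print([proj(c,[.6197,-.0781,z]) for z in (.119,.1)])
E
```

```text
clock: 5.7
tcp_pos: [0.6194, -0.0783, 0.2093]
orientation: [0.0, -0.275, 0.962, 0.0]
wrist_force: [-0.3, -0.0, 0.3]
finger_gap: 0.04
t 5.7 tcp [ 0.6194 -0.0783  0.2093] yawy 2.127 F [-0.28 -0.04  0.3 ] gap 0.04 q6 -0.81
travel [-0.01 -0.    3.18] turn -0.003
[array([321.17236273, 211.27597778]), array([321.22991863, 203.80593256])]
```

View pics/w2.png

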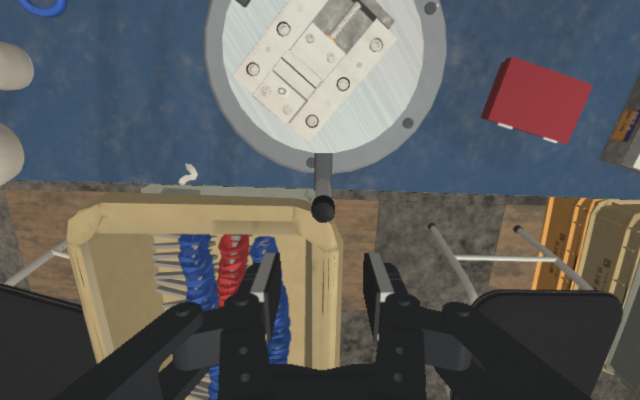

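```bash
python3 - <<'E'
from geo import *
w=read_camera("wrist"); s=read_camera("side"); t=read_camera("top")
for q in ((388,208),(395,228)):
  for n,c,p in(("w",w,(75,235)),("w2",w,(330,215)),("t",t,(252,147)),("t2",t,(165,5))):
    X=tri(c,p,s,q); print(q,n,X.round(3),proj(c,X).round(1)-p,proj(s,X).round(1)-q)
E
```

```text
(388, 208) w [ 0.689 -0.235  0.12 ] [ 21.2 -51.9] [15.4 -9.3]
(388, 208) w2 [ 0.674 -0.038 -0.04 ] [-3.3  6.6] [-3.3  0.7]
(388, 208) t [ 0.677 -0.048 -0.031] [ 0.  -1.4] [-1.5  0.2]
(388, 208) t2 [ 0.876  0.134 -0.018] [25.2 74.5] [ 60.4 -31.5]
(395, 228) w [ 0.713 -0.254  0.083] [ 20.  -50.7] [ 17.4 -10.4]
(395, 228) w2 [ 0.701 -0.02  -0.123] [-3.8  7.5] [-4.4  0.9]
(395, 228) t [ 0.7   -0.038 -0.107] [-0.1 -3.5] [-3.8  0.3]
(395, 228) t2 [ 0.914  0.156 -0.104] [25.2 72. ] [ 59.2 -31. ]
```

```bash
python3 -m crank '{"travel":[[0,0,0.5],[0,0,1.1],[0,0,1.8],[0,0,2.5],[0,0,3.2]],"turn":[0,0,0,0,0]}' 
python3 -m crank '{"travel":[[0,0,0],[0,0,0]],"turn":[0,0]}' 26
python3 -m crank '{"travel":[[0.01,0.19,0],[0.04,0.47,0],[0.12,0.86,0],[0.25,1.22,0],[0.38,1.5,0]],"turn":[-0.06,-0.15,-0.28,-0.4,-0.5]}'
python3 to.py
python3 -m crank '{"travel":[[0.02,0.31,0],[0.06,0.62,0],[0.12,0.86,0],[0.15,0.95,0],[0.15,0.95,0]],"turn":[-0.1,-0.2,-0.28,-0.31,-0.31]}'
python3 to.py
python3 - <<'E'
from h import *
c=read_camera("top"); print(blobs(c,"yellow",(260,205,330,245)),blobs(c,"red",(290,215,330,235))); crop(c,(225,135,375,250),5,"tope.png")
E
```

```text
clock: 6.32
tcp_pos: [0.6196, -0.0807, 0.081]
orientation: [0.001, -0.271, 0.962, -0.0]
wrist_force: [0.5, -0.1, -0.1]
finger_gap: 0.0397
clock: 6.48
tcp_pos: [0.6179, -0.0801, 0.0804]
orientation: [-0.001, -0.272, 0.962, 0.001]
wrist_force: [-0.2, -0.5, 0.8]
finger_gap: 0.0261
clock: 6.9
tcp_pos: [0.578, -0.0373, 0.0846]
orientation: [0.003, -0.504, 0.864, -0.003]
wrist_force: [4.6, -1.8, -3.4]
finger_gap: 0.0259
t 6.9 tcp [ 0.578  -0.0373  0.0846] yawy 2.628 F [ 4.61 -1.8  -3.4 ] gap 0.0259 q6 -1.26
clock: 7.32
tcp_pos: [0.541, -0.0233, 0.0847]
orientation: [0.002, -0.63, 0.777, -0.002]
wrist_force: [0.1, -1.1, 0.3]
finger_gap: 0.0262
t 7.32 tcp [ 0.541  -0.0233  0.0847] yawy 2.933 F [ 0.11 -1.11  0.32] gap 0.0262 q6 -1.55
[(9, array([301.11, 223.44]), [40, 17, 3, 4])] [(20, array([310.5 , 225.15]), [18, 8, 6, 6])]
```

View pics/tope.png

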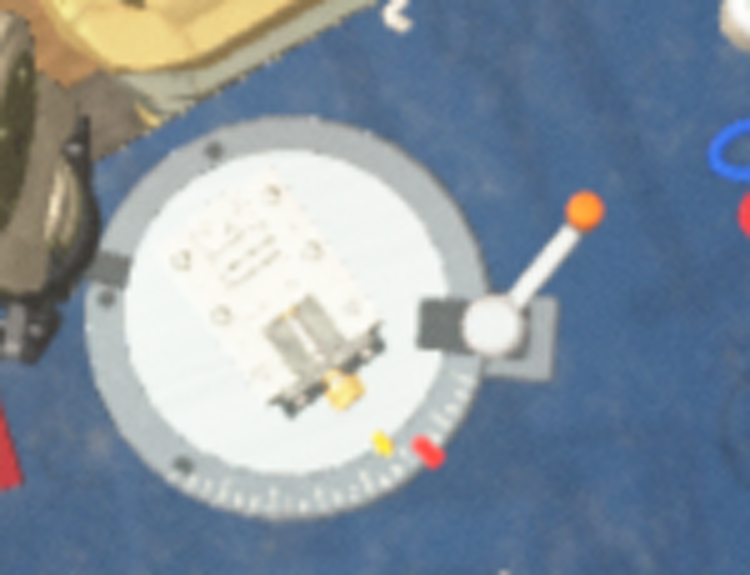

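```bash
cat > ang.py <<'E'
from geo import *
def run(C=(.5135,-.1435)):
    c=read_camera("top"); C=np.array(C)
    h=cv2.cvtColor(c["image"],cv2.COLOR_RGB2HSV).astype(int)
    def cen(hc,box):
        x0,y0,x1,y1=box; g=h[y0:y1,x0:x1]; d=np.abs((g[...,0]-hc+90)%180-90); w=np.where(d<9,np.clip(g[...,1]-70,0,None),0)*(g[...,2]>80)
        v,u=np.mgrid[y0:y1,x0:x1]; return (w*u).sum()/w.sum(),(w*v).sum()/w.sum()
    for zp,zm in ((.036,.028),(.030,.024)):
        y=cen(27,(285,215,322,240)); r=cen(0,(300,216,322,236)); 
        P=onz(c,*y,zp)[:2]-C; M=onz(c,*r,zm)[:2]-C
        a=np.arctan2(*P[::-1]);b=np.arctan2(*M[::-1]); print(np.round(y,2),np.round(r,2),"rP",np.hypot(*P).round(4),"rM",np.hypot(*M).round(4),"a",a.round(3),b.round(3),"go CCW",(b-a).round(4))
if __name__=="__main__": run()
E
python3 ang.py; python3 - <<'E'
from ang import *
run((.511,-.142)); run((.516,-.145))
E
```

```text
[300.07 222.39] [310.35 225.04] rP 0.0866 rM 0.1108 a -2.545 -2.366 go CCW 0.1792
[300.07 222.39] [310.35 225.04] rP 0.0862 rM 0.1107 a -2.545 -2.365 go CCW 0.1798
[300.08 222.4 ] [310.36 225.04] rP 0.0854 rM 0.1101 a -2.514 -2.34 go CCW 0.1738
[300.08 222.4 ] [310.36 225.04] rP 0.0851 rM 0.11 a -2.513 -2.339 go CCW 0.1743
[300.06 222.37] [310.37 225.04] rP 0.0878 rM 0.1116 a -2.575 -2.391 go CCW 0.1841
[300.06 222.37] [310.37 225.04] rP 0.0875 rM 0.1115 a -2.575 -2.39 go CCW 0.1848
```

```bash
sed -i 's/(285,215,322,240)/(298,219,322,236)/' ang.py
python3 ang.py
python3 -m crank '{"travel":[[0,0.12,0],[0.01,0.25,0],[0.02,0.36,0],[0.02,0.4,0],[0.02,0.4,0]],"turn":[-0.04,-0.08,-0.115,-0.13,-0.13]}'
python3 to.py; python3 ang.py
```

```text
[301.12 223.39] [310.36 225.03] rP 0.0906 rM 0.1108 a -2.536 -2.366 go CCW 0.1704
[301.12 223.39] [310.36 225.03] rP 0.0903 rM 0.1107 a -2.535 -2.365 go CCW 0.1709
clock: 7.98
tcp_pos: [0.5242, -0.0209, 0.082]
orientation: [0.001, -0.679, 0.735, -0.001]
wrist_force: [2.9, -0.8, 3.0]
finger_gap: 0.026
t 7.98 tcp [ 0.5242 -0.0209  0.082 ] yawy 3.062 F [ 2.9  -0.84  3.03] gap 0.026 q6 -1.68
[304.62 220.46] [310.33 225.03] rP 0.0905 rM 0.1107 a -2.393 -2.366 go CCW 0.0272
[304.62 220.46] [310.33 225.03] rP 0.0902 rM 0.1106 a -2.392 -2.365 go CCW 0.0267
```

```bash

python3 -m crank '{"travel":[[0,0.04,0],[0,0.08,0],[0,0.08,0],[0,0.08,0]],"turn":[-0.01,-0.025,-0.025,-0.025]}'
python3 to.py; python3 ang.py; python3 - <<'E'
from geo import *
c=read_camera("top"); P=[onz(c,*p,.035)[:2] for p in ((277.11,229.33),(301.12,223.39),(304.62,220.46))]
for C in ((.5135,-.1435),(.511,-.142),(.516,-.145),(.5135,-.1405),(.516,-.1425),(.511,-.145)): print(C,[np.hypot(*(p-C)).round(4) for p in P])
h=cv2.cvtColor(c["image"],cv2.COLOR_RGB2HSV)
ci=cv2.HoughCircles(cv2.GaussianBlur(cv2.cvtColor(c["image"],cv2.COLOR_RGB2GRAY)[135:250,225:345],(3,3),0),cv2.HOUGH_GRADIENT_ALT,1.,5,param1=120,param2=.7,minRadius=28,maxRadius=45)
for k in (ci[0] if ci is not None else []): print(k, onz(c,k[0]+225,k[1]+135,.018),onz(c,k[0]+225,k[1]+135,.034))
E
```

```text
clock: 8.37
tcp_pos: [0.5198, -0.0202, 0.0812]
orientation: [-0.0, -0.688, 0.726, 0.0]
wrist_force: [4.1, -0.3, 3.1]
finger_gap: 0.0259
t 8.37 tcp [ 0.5198 -0.0202  0.0812] yawy 3.088 F [ 4.06 -0.34  3.11] gap 0.0259 q6 -1.71
[305.57 219.86] [310.34 225.03] rP 0.0912 rM 0.1108 a -2.359 -2.366 go CCW -0.0067
[305.57 219.86] [310.34 225.03] rP 0.0909 rM 0.1106 a -2.357 -2.365 go CCW -0.0075
(0.5135, -0.1435) [np.float64(0.0919), np.float64(0.0906), np.float64(0.0904)]
(0.511, -0.142) [np.float64(0.0892), np.float64(0.0894), np.float64(0.0897)]
(0.516, -0.145) [np.float64(0.0946), np.float64(0.0918), np.float64(0.0913)]
(0.5135, -0.1405) [np.float64(0.0914), np.float64(0.0923), np.float64(0.0925)]
(0.516, -0.1425) [np.float64(0.0942), np.float64(0.0932), np.float64(0.093)]
(0.511, -0.145) [np.float64(0.0897), np.float64(0.0877), np.float64(0.0876)]
[56.       63.       40.163074] [ 0.51363119 -0.13736875  0.018     ] [ 0.51203397 -0.13842865  0.034     ]
[56.       63.       32.139355] [ 0.51363119 -0.13736875  0.018     ] [ 0.51203397 -0.13842865  0.034     ]
```

```bash

python3 -m crank '{"travel":[[0,-0.05,0],[0,-0.08,0],[0,-0.08,-0.6],[0,-0.08,-1.5],[0,-0.08,-2.4]],"turn":[0,0,0,0,0]}' 40
python3 -m crank '{"travel":[[0,0,-0.6],[0,0,-1.0],[0,0,-1.0]],"turn":[0,0,0]}'
python3 ang.py
python3 - <<'E'
from geo import *
c=read_camera("top"); s=read_camera("side"); b=blobs(c,"orange",(325,160,375,215)); d=blobs(s,"orange",(320,190,365,235)); print(b,d)
O=onz(c,*b[0][1],.116); V=np.array([.5006,-.2582]); a=np.arctan2(*(O[:2]-V)[::-1]); print("O",O,"lever ang",a,"r",np.hypot(*(O[:2]-V)),"target yaw",a+np.pi/2)
for x in d: print(tri(c,b[0][1],s,x[1]))
E
python3 to.py
```

```text
clock: 8.88
tcp_pos: [0.5204, -0.0198, 0.1762]
orientation: [-0.002, -0.688, 0.726, 0.003]
wrist_force: [1.3, 0.0, -0.3]
finger_gap: 0.0398
clock: 9.13
tcp_pos: [0.524, -0.0205, 0.2205]
orientation: [0.001, -0.688, 0.726, -0.002]
wrist_force: [0.3, 0.7, 0.2]
finger_gap: 0.0397
[305.57 219.87] [310.34 225.03] rP 0.0912 rM 0.1108 a -2.359 -2.366 go CCW -0.0066
[305.57 219.87] [310.34 225.03] rP 0.0909 rM 0.1106 a -2.357 -2.365 go CCW -0.0074
[(37, array([341.3 , 176.86]), [13, 14, 7, 7])] [(15, array([362.67, 191.33]), [40, 0, 5, 5]), (43, array([346.35, 201.33]), [22, 8, 10, 8]), (79, array([345.24, 216.08]), [22, 21, 8, 12])]
O [ 0.55938277 -0.30652592  0.116     ] lever ang -0.6880782619194227 r 0.07609736208766803 target yaw 0.8827180648754739
[ 0.5720906  -0.30293996  0.17158057]
[ 0.55730421 -0.30458201  0.14776721]
[ 0.55981169 -0.30680265  0.11136543]
t 9.28 tcp [ 0.522  -0.0202  0.2158] yawy 3.088 F [-0.2  -0.03  0.04] gap 0.0399 q6 -1.71
```

```bash

python3 -m crank '{"travel":[[0,0,0],[0,0,0],[0,0,0],[0,0,0],[0,0,0]],"turn":[0.12,0.24,0.36,0.48,0.6]}'
python3 -m crank '{"travel":[[0,0,0],[0,0,0],[0,0,0],[0,0,0],[0,0,0]],"turn":[0.12,0.24,0.36,0.48,0.6]}'
python3 -m crank '{"travel":[[0,0,0],[0,0,0],[0,0,0],[0,0,0],[0,0,0]],"turn":[0.12,0.24,0.36,0.48,0.6]}'
python3 to.py .5595 -.3067 .205 .883
```

```text
clock: 9.7
tcp_pos: [0.5215, -0.0201, 0.2149]
orientation: [-0.002, -0.44, 0.898, 0.001]
wrist_force: [0.3, -0.4, -0.1]
finger_gap: 0.04
clock: 10.12
tcp_pos: [0.5215, -0.0201, 0.2148]
orientation: [-0.002, -0.155, 0.988, 0.001]
wrist_force: [-1.1, -0.2, -0.6]
finger_gap: 0.0396
clock: 10.53
tcp_pos: [0.5215, -0.0201, 0.2148]
orientation: [-0.002, 0.144, 0.99, 0.0]
wrist_force: [0.0, -0.5, -0.8]
finger_gap: 0.0398
t 10.53 tcp [ 0.5215 -0.0201  0.2148] yawy 1.282 F [ 0.01 -0.51 -0.82] gap 0.0398 q6 0.1
travel [-2.95 -6.6   0.23] turn 0.399
```

```bash

python3 -m crank '{"travel":[[-0.3,-0.7,0],[-0.7,-1.6,0],[-1.1,-2.5,0],[-1.5,-3.4,0],[-1.9,-4.2,0]],"turn":[0,0,0,0,0]}'
python3 -m crank '{"travel":[[-0.3,-0.8,0],[-0.7,-1.6,0.1],[-1.05,-2.4,0.2],[-1.05,-2.4,0.2],[-1.05,-2.4,0.2]],"turn":[0.1,0.2,0.3,0.4,0.4]}'
python3 to.py .5595 -.3067 .083 .883
python3 - <<'E'
from h import *
c=read_camera("wrist"); print([b for b in blobs(c,"orange",(250,150,400,280)) if b[0]>100],proj(c,[.5595,-.3067,.116]))
E
```

```text
clock: 10.95
tcp_pos: [0.5478, -0.2043, 0.2148]
orientation: [-0.002, 0.141, 0.99, 0.001]
wrist_force: [0.3, 0.7, 0.7]
finger_gap: 0.0398
clock: 11.37
tcp_pos: [0.5611, -0.3082, 0.2054]
orientation: [-0.003, 0.337, 0.941, 0.001]
wrist_force: [-0.9, 0.2, -1.0]
finger_gap: 0.04
t 11.37 tcp [ 0.5611 -0.3082  0.2054] yawy 0.882 F [-0.92  0.21 -1.02] gap 0.04 q6 0.06
travel [0.04 0.   3.06] turn -0.001
[(548, array([322.19, 205.71]), [60, 42, 25, 28])] [322.51629686 208.64915492]
```

```bash

python3 -m crank '{"travel":[[0,0,0.5],[0,0,1.1],[0,0,1.8],[0,0,2.5],[0.03,0,3.1]],"turn":[0,0,0,0,0]}' 
python3 -m crank '{"travel":[[0,0,0],[0,0,0],[0,0,0]],"turn":[0,0,0]}' 26
python3 -m crank '{"travel":[[0.01,-0.15,0.02],[0.03,-0.33,0.04],[0.06,-0.48,0.06],[0.11,-0.64,0.07],[0.17,-0.79,0.09]],"turn":[0.08,0.18,0.26,0.35,0.43]}'
python3 to.py
python3 -m crank '{"travel":[[0,-0.1,0.01],[0.01,-0.19,0.02],[0.03,-0.3,0.03],[0.03,-0.3,0.03]],"turn":[0.05,0.1,0.16,0.16]}'
cat > feel.py <<'E'
from workcell import *
import numpy as np
V=np.array([.5006,-.2582])
s=get_state(); p=np.array(s["tcp_pos"]); d=p[:2]-V; a=np.arctan2(d[1],d[0]); f=np.array(s["wrist_force"]); t=np.array([-np.sin(a),np.cos(a)])
q=s["orientation"]; yaw=2*np.arctan2(q[2],q[1])-np.pi/2
print("t",round(s["clock"],2),"ang",a.round(3),"yaw-90",round((yaw-np.pi/2+np.pi)%(2*np.pi)-np.pi,3),"r",np.hypot(*d).round(4),"z",p[2].round(4),"Ftan",(f[:2]@t).round(2),"Frad",(f[:2]@d/np.hypot(*d)).round(2),"Fz",f[2].round(2),"moved ~",(-.688-a+.047).round(3))
E
python3 feel.py
```

```text
clock: 11.83
tcp_pos: [0.5608, -0.3037, 0.083]
orientation: [-0.001, 0.332, 0.943, 0.001]
wrist_force: [-0.6, -0.2, -0.5]
finger_gap: 0.0399
clock: 12.08
tcp_pos: [0.5623, -0.3055, 0.0865]
orientation: [0.0, 0.334, 0.943, -0.0]
wrist_force: [-0.1, -0.8, 0.7]
finger_gap: 0.026
clock: 12.5
tcp_pos: [0.5393, -0.3258, 0.0846]
orientation: [0.003, 0.529, 0.849, 0.002]
wrist_force: [4.5, 4.4, -1.0]
finger_gap: 0.0261
t 12.5 tcp [ 0.5393 -0.3258  0.0846] yawy 0.456 F [ 4.54  4.43 -0.98] gap 0.0261 q6 0.44
clock: 12.83
tcp_pos: [0.5279, -0.3308, 0.0835]
orientation: [0.003, 0.594, 0.804, 0.001]
wrist_force: [4.7, 3.2, -0.8]
finger_gap: 0.0261
t 12.83 ang -1.211 yaw-90 -1.273 r 0.0776 z 0.0835 Ftan 5.57 Frad -1.34 Fz -0.84 moved ~ 0.57
```

```bash
sed -i 's/+.047/-.047/' feel.py
python3 -m crank '{"travel":[[0,-0.09,0.01],[0.01,-0.19,0.02],[0.01,-0.19,0.02]],"turn":[0.05,0.1,0.1]}' | grep force; python3 feel.py
python3 -m crank '{"travel":[[0,-0.09,0.01],[0.01,-0.19,0.02],[0.01,-0.19,0.02]],"turn":[0.05,0.1,0.1]}' | grep force; python3 feel.py
```

```text
wrist_force: [5.4, 2.0, -0.0]
t 13.08 ang -1.307 yaw-90 -1.372 r 0.0774 z 0.0827 Ftan 5.73 Frad -0.53 Fz -0.03 moved ~ 0.572
wrist_force: [5.1, 2.2, -1.5]
t 13.33 ang -1.404 yaw-90 -1.472 r 0.0772 z 0.082 Ftan 5.36 Frad -1.34 Fz -1.51 moved ~ 0.669
```

```bash

python3 -m crank '{"travel":[[0,-0.05,0.01],[0,-0.1,0.01]],"turn":[0.025,0.05]}' | grep force; python3 feel.py
python3 -m crank '{"travel":[[0,-0.05,0],[0,-0.1,0.01]],"turn":[0.025,0.05]}' | grep force; python3 feel.py
python3 -m crank '{"travel":[[0,0,0],[0,0,0]],"turn":[0,0]}' | grep force; python3 feel.py
```

```text
wrist_force: [7.2, 1.8, -0.6]
t 13.5 ang -1.448 yaw-90 -1.521 r 0.077 z 0.0816 Ftan 7.37 Frad -0.93 Fz -0.62 moved ~ 0.713
wrist_force: [6.5, 1.5, -0.4]
t 13.67 ang -1.5 yaw-90 -1.571 r 0.0769 z 0.0812 Ftan 6.55 Frad -1.03 Fz -0.45 moved ~ 0.765
wrist_force: [6.7, -0.1, -1.0]
t 13.83 ang -1.504 yaw-90 -1.57 r 0.077 z 0.0812 Ftan 6.64 Frad 0.51 Fz -1.02 moved ~ 0.769
```

```bash

python3 -m crank '{"travel":[[0,-0.05,0],[0,-0.1,0.01]],"turn":[0.025,0.05]}' >/dev/null; python3 feel.py
python3 -m crank '{"travel":[[0,-0.05,0],[0,-0.1,0.01]],"turn":[0.025,0.05]}' >/dev/null; python3 feel.py
python3 -m crank '{"travel":[[0,-0.05,0],[0,-0.1,0.01]],"turn":[0.025,0.05]}' >/dev/null; python3 feel.py
```

```text
t 14.0 ang -1.551 yaw-90 -1.621 r 0.0769 z 0.0808 Ftan 6.85 Frad -0.79 Fz -1.7 moved ~ 0.816
t 14.17 ang -1.604 yaw-90 -1.671 r 0.0768 z 0.0804 Ftan 6.67 Frad -1.2 Fz -1.66 moved ~ 0.869
t 14.33 ang -1.656 yaw-90 -1.721 r 0.0768 z 0.08 Ftan 6.77 Frad -1.9 Fz -1.46 moved ~ 0.921
```

```bash

python3 -m crank '{"travel":[[0,-0.05,0],[0,-0.1,0.01]],"turn":[0.025,0.05]}' >/dev/null; python3 feel.py
python3 -m crank '{"travel":[[0,-0.05,0],[0,-0.1,0.01]],"turn":[0.025,0.05]}' >/dev/null; python3 feel.py
python3 -m crank '{"travel":[[0,-0.05,0],[0,-0.1,0.01]],"turn":[0.025,0.05]}' >/dev/null; python3 feel.py
```

```text
t 14.5 ang -1.707 yaw-90 -1.771 r 0.0767 z 0.0796 Ftan 5.88 Frad -1.1 Fz -1.27 moved ~ 0.972
t 14.67 ang -1.759 yaw-90 -1.821 r 0.0766 z 0.0792 Ftan 6.55 Frad -1.01 Fz -1.62 moved ~ 1.024
t 14.83 ang -1.811 yaw-90 -1.871 r 0.0765 z 0.0788 Ftan 6.34 Frad -2.27 Fz -1.51 moved ~ 1.076
```

```bash

python3 -m crank '{"travel":[[0,-0.05,0],[0,-0.1,0.01]],"turn":[0.025,0.05]}' >/dev/null; python3 feel.py
python3 -m crank '{"travel":[[0,-0.05,0],[0,-0.1,0.01]],"turn":[0.025,0.05]}' >/dev/null; python3 feel.py
python3 -m crank '{"travel":[[0,-0.05,0],[0,-0.1,0.01]],"turn":[0.025,0.05]}' >/dev/null; python3 feel.py
```

```text
t 15.0 ang -1.862 yaw-90 -1.921 r 0.0765 z 0.0784 Ftan 6.18 Frad -1.32 Fz -2.42 moved ~ 1.127
t 15.17 ang -1.91 yaw-90 -1.971 r 0.0764 z 0.0781 Ftan 7.5 Frad -0.92 Fz -1.59 moved ~ 1.175
t 15.33 ang -1.957 yaw-90 -2.021 r 0.0764 z 0.0778 Ftan 8.7 Frad -2.22 Fz -2.96 moved ~ 1.222
```

```bash

python3 -m crank '{"travel":[[0,-0.05,0],[0,-0.1,0.01]],"turn":[0.025,0.05]}' >/dev/null; python3 feel.py
python3 -m crank '{"travel":[[0,0,0],[0,0,0]],"turn":[0,0]}' >/dev/null; python3 feel.py
```

```text
t 15.5 ang -2.001 yaw-90 -2.071 r 0.0763 z 0.0775 Ftan 9.86 Frad -2.22 Fz -4.14 moved ~ 1.266
t 15.67 ang -2.006 yaw-90 -2.07 r 0.0763 z 0.0774 Ftan 8.64 Frad -2.44 Fz -3.98 moved ~ 1.271
```

```bash

python3 -m crank '{"travel":[[0,-0.03,0],[0,-0.05,0.01]],"turn":[0.015,0.025]}' >/dev/null; python3 feel.py
python3 -m crank '{"travel":[[0,0,0],[0,0,0]],"turn":[0,0]}' >/dev/null; python3 feel.py
```

```text
t 15.83 ang -2.023 yaw-90 -2.096 r 0.0763 z 0.0771 Ftan 9.59 Frad -2.9 Fz -3.66 moved ~ 1.288
t 16.0 ang -2.028 yaw-90 -2.095 r 0.0763 z 0.0771 Ftan 9.03 Frad -2.6 Fz -2.99 moved ~ 1.293
```

```bash

python3 -m crank '{"travel":[[0,-0.03,0],[0,-0.06,0.01]],"turn":[0.015,0.025]}' >/dev/null; python3 feel.py
python3 -m crank '{"travel":[[0,0,0],[0,0,0],[0,0,0]],"turn":[0,0,0]}' >/dev/null; python3 feel.py
```

```text
t 16.17 ang -2.049 yaw-90 -2.121 r 0.0763 z 0.0769 Ftan 11.13 Frad -2.26 Fz -2.12 moved ~ 1.314
t 16.42 ang -2.051 yaw-90 -2.12 r 0.0763 z 0.0769 Ftan 9.96 Frad -3.03 Fz -3.75 moved ~ 1.316
```

Snug at about 10 N. Release: centre the fingers, open, lift, then check with the top camera.

```bash

python3 -m crank '{"travel":[[0,0.07,0],[0,0.12,0],[0,0.12,0],[0,0.12,-0.3],[0,0.12,-0.9]],"turn":[0,0,0,0,0]}' 44
python3 -m crank '{"travel":[[0,0,-0.8],[0,0,-1.7],[0,0,-2.6],[0,0,-3.2],[0,0,-3.2]],"turn":[0,0,0,0,0]}'
python3 -m crank '{"travel":[[0,1,0],[0,2,0],[0,3,0],[0,4,0],[0,4.5,0]],"turn":[0,0,0,0,0]}'
python3 to.py; python3 ang.py; python3 - <<'E'
from h import *
c=read_camera("top"); crop(c,(225,135,375,250),5,"topf.png"); print(blobs(c,"orange",(325,160,375,235)),blobs(c,"yellow",(298,215,322,236)))
E
```

```text
clock: 16.83
tcp_pos: [0.4621, -0.3238, 0.1073]
orientation: [-0.003, 0.873, 0.488, -0.001]
wrist_force: [-0.0, 0.2, -0.1]
finger_gap: 0.0442
clock: 17.25
tcp_pos: [0.4658, -0.3274, 0.2441]
orientation: [0.005, 0.873, 0.488, 0.001]
wrist_force: [1.0, -0.1, -0.5]
finger_gap: 0.0445
clock: 17.67
tcp_pos: [0.6194, -0.4213, 0.2351]
orientation: [-0.0, 0.873, 0.488, -0.0]
wrist_force: [-0.7, -0.0, -1.2]
finger_gap: 0.0437
t 17.67 tcp [ 0.6194 -0.4213  0.2351] yawy -0.552 F [-0.71 -0.02 -1.17] gap 0.0437 q6 1.42
[nan nan] [nan nan] rP nan rM nan a nan nan go CCW nan
[nan nan] [nan nan] rP nan rM nan a nan nan go CCW nan
[] []ang.py:7: RuntimeWarning: invalid value encountered in scalar divide
  v,u=np.mgrid[y0:y1,x0:x1]; return (w*u).sum()/w.sum(),(w*v).sum()/w.sum()
```

View pics/topf.png

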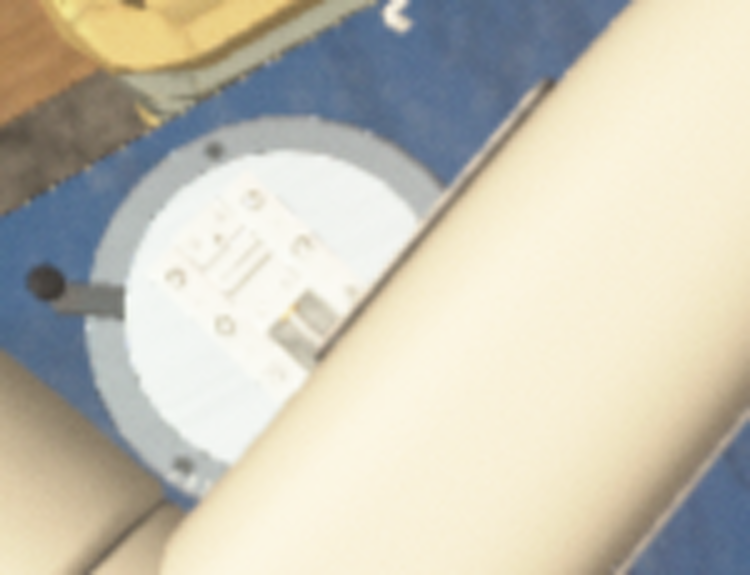

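```bash

python3 -m crank '{"travel":[[0.5,-0.5,0],[1,-1,0],[1.6,-1.6,0],[2.2,-2.2,0],[2.8,-2.8,0]],"turn":[0,0,0,0,0]}'|grep tcp
python3 -m crank '{"travel":[[0.6,-0.6,0],[1.2,-1.2,0],[1.8,-1.8,0],[2.4,-2.4,0],[3,-3,0]],"turn":[0,0,0,0,0]}'|grep tcp
python3 -m crank '{"travel":[[0.6,-0.6,0],[1.2,-1.2,0],[1.6,-1.6,0],[1.6,-1.6,0],[1.6,-1.6,0]],"turn":[0,0,0,0,0]}'|grep tcp
python3 to.py; python3 ang.py; python3 - <<'E'
from h import *
c=read_camera("top"); crop(c,(225,135,375,250),5,"topg.png"); print(blobs(c,"orange",(325,160,375,235)))
E
```

```text
tcp_pos: [0.5786, -0.2639, 0.2371]
tcp_pos: [0.5391, -0.0989, 0.2374]
tcp_pos: [0.5189, -0.0115, 0.2377]
t 19.02 tcp [ 0.5189 -0.0115  0.2377] yawy -0.549 F [ 0.1  -0.71  0.05] gap 0.044 q6 1.94
[305.58 219.85] [310.34 225.01] rP 0.0912 rM 0.1107 a -2.359 -2.366 go CCW -0.0069
[305.58 219.85] [310.34 225.01] rP 0.0909 rM 0.1106 a -2.357 -2.365 go CCW -0.0077
[(37, array([349.35, 209.41]), [22, 46, 6, 8])]
```

View pics/topg.png

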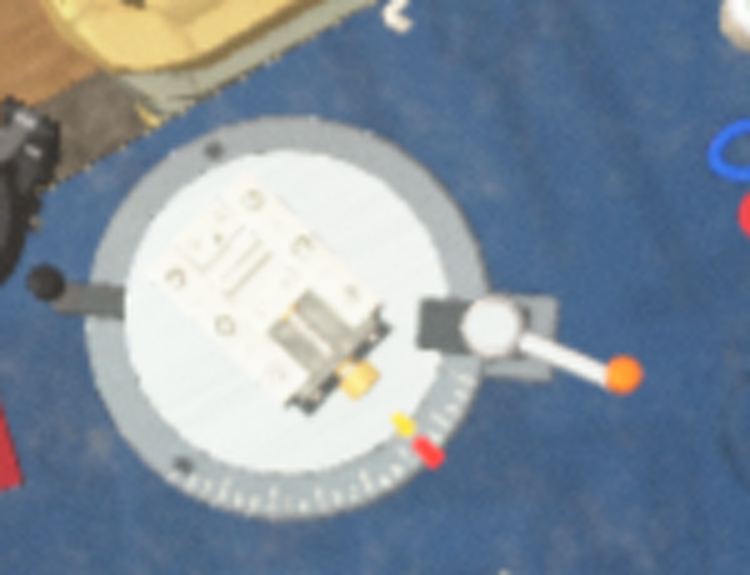

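```bash
python3 -c "
from workcell import *
print(hand_in())"
```

```text
the job is handed in; nothing more can be done
None
```

I loosened the clamp lever by about 0.62 rad, swung the vice about 0.95 rad counter-clockwise by its black handle to the mark, and tightened the lever again. I handed the job in at about 19 s; it reports no verdict.

- **Pointer:** the last top view puts it about 0.007 rad (0.7 mm) past the mark. My estimate of the swivel centre adds up to about 1 mm of doubt. The reading was the same before and after tightening.
- **Clamp push:** it stayed near 6.5 N until the shoe bit. The last step read 11.1 N while moving and 10.0 N settled. The step before read 9.6 N and 9.0 N, so these readings scatter by about 1 N. I could not measure the shoe force itself.
- **Other things:** after release the gripper stood clear with no contact force. I aimed no move at the bystanders and felt no unexpected contact, but I did not measure their positions again at the end.
- **One check failed:** the first look after tightening was blocked by the arm. I moved the arm aside and repeated it.

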